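# Stack the second stone tray in the sloping cradle and close the bail

## Robot

A 6-joint arm with a two-finger parallel gripper is mounted at the origin on the work surface. World frame = base frame: x ahead of the robot, y to its left, z up, the work surface at z = 0. Lengths are in m, angles in rad, forces in N, time in s.
With the tool pointing down it reaches from about 0.4 to 0.825 m from the base axis. Payload 7 kg.
Tool frame: the origin (TCP) lies on the centre line of the jaws, within the pads' length; the fingertips stand 22 mm ahead of it and the grasp point (between the pads) lies 3 mm ahead of it; z points along the fingers, y is the direction in which the jaws open and shut (so a half turn about z gives the same grasp; the last joint's range is limited). The gripper opens to 88 mm and grips with 3 to 60 N. Pads are 19 mm wide; open, the fingers measure 130 mm over their backs; the gripper's body (78 mm by 193 mm) begins 47 mm behind the grasp point.
Start: joints at [-1.041, 0.359, 0.012, 0, -1.224, -0.288], TCP at [0.162, -0.655, 0.249] pointing down, gripper open.
Joint ranges: [-3.07, 3.07], [-1.43, 2.12], [-1.02, 1.25], [-3.03, 1.67], [-3.05, -0], [-3.03, 3.03]. Speed limits (rad/s): [2.39, 2.39, 3.01, 3.14, 3.14, 3.14].

## Interface

Orientations are given as [roll, pitch, yaw] about the fixed x, y, z axes, in that order (R = Rz(yaw) Ry(pitch) Rx(roll)).
In Python, from station import arm gives the robot as it stands. The module is installed in compiled form; this text tells all that it offers.
- The arm moves only by the tool arm_command, never from a script. Its argument "motion" is a list of rows, each a list of 3 entries, a list of its own where there are three numbers: the shift along the tool's x, y, z in mm, then the turn, a rotation vector about the tool's x, y, z in degrees, then the opening, from 0 (shut) to 1 (fully open). In form: [[[tx, ty, tz], [wx, wy, wz], grip], ...]. A call has 1 to 20 rows; each row shifts and turns the commanded pose from where the row before left it, along the tool's axes as they then stand; what a row does not reach is not made up. A row lasts 1/12 s, in which the tool goes at most 41.7 mm and 7.16 degrees, less where a joint would pass 70% of its speed; a pose out of reach is approached as far as the arm can. A call is refused whole if a number of a shift passes 41.7 or a number of a turn 7.16, either way. A call with a gripper value outside its range is refused whole. The fingers move at their own pace and stop on an object; "newtons" is the grip in N (left out, the last holds). Time passes only in rows, so rows that do not move let the fingers close. It gives the time, the measured TCP pose, the force and the opening at its end, in the units of the state.
- arm.get_state(): the state, without advancing time (a new reading comes with each control period).
- arm.grab_frame(name): name is "side" or "top"; returns the picture (420x560x3 uint8, red, green, blue); there is no depth.
- arm.camera_info(name): a dict with "fov_y" (degrees; the focal length in pixels is half the picture's height over the tangent of half this angle, whatever the lens; pixels are square), "cx", "cy" (the principal point, pixels), "k1" (the pictures are not rectified: a ray, as slopes to the right and down, at radius r is drawn at 1 + k1 r^2 times it, then the intrinsics apply), "view" (4x4, takes a point from world to camera coordinates). Camera axes: x right, y down, z forward; pixel columns grow to the right and rows downward; lengths in m; the calibration is good to about 2 mm. A picture is of the moment at which its call begins. camera_info takes no time and is no camera call.
- arm.job_done(): hands the job in, once; it reports no verdict.
The state is a dict: "t": time; "q": joint angles; "qd": joint speeds; "joint_efforts": joint torques, N m; "eef_pos": TCP position; "ee_rot": TCP orientation; "force": force on the tool from outside, world axes, zero at the start; "moment": the same for the moment, N m; "width": finger opening in m.
Only numpy, scipy, OpenCV 4.12 (cv2) and the standard library are available. Lean on these libraries where they do the work, as an engineer would, in place of code of your own. Each camera call takes 0.05 s, during which the arm holds its last target. There are 200 camera calls.

## Task

The loaded stack-and-nest tray on the bench has to ride on top of the one in the sloping cradle, but it points much the same way as that one, so as it stands it would drop inside and crush the stones. Pick it up, keep it roughly upright, turn it end for end and set it down without dropping it so that it stacks, all four feet fully home in the rim seats of the lower tray; only then swing the cradle's wire bail over the top until it rests in its catches. Do not disturb the other things on the bench.

Things in the scene. Friction and masses are not known exactly. Their poses are not given: they have to be found in the camera images.
- tray_top: Grey stack-nest tray of stones on the bench, 190 mm long (its y) x 66 wide over the rim (its x) x 60 high, 0.3 to 0.6 kg. Origin: centre of its underside; z up; +y towards its scooped end. The rim is an upright skirt, z 46 to 60, at x = +-33; clear to grip across for 20 mm either side of mid length. Feet, flush with the underside: 16 mm long, at y = +64 and -32 on both long sides, out to x = +-32.
- tray_top_scoop (a point): Middle of the lowered (scooped) end of tray_top: 93 mm along +y and 36 mm up from its origin. The other end has a full-height rim. The stones inside reach 38 mm above the tray's underside and stay put.
- platform_mid (a point): Middle of the cradle's platform (33 mm to the cradle's -x of bail_hinge, 30 mm lower). On it stands a second loaded tray just like tray_top, 0.6 kg, loose, not tracked: scoop towards the cradle's +y, long axis along the cradle's y, sloping with the platform, its middle 2 mm down-slope of this point and up to 6 mm to either side (y) of it: see or feel where.
- stacked_place (a point): Where the underside middle of tray_top ends if the lower tray stands exactly mid-platform: 53 mm square above the platform. The lower rim has open seats 19 mm long, 7 mm deep, on both sides: 64 mm from its middle away from its scoop, and 32 mm towards its scoop; play for a foot 1.5 mm lengthwise, 2 mm across. Feet on the rim beside a seat: 7 mm too high. A tray facing alike nests, 15 mm too low.
- cradle: Fixed grey sheet-steel cradle, 220 mm wide (y). Origin: on the bench under its middle; z up; its platform rises 15 degrees towards its +x, away from the robot, its middle 25 mm above the bench. Stops 14 mm high run along front and back. End cheeks at y = +-106 to 109, 40 mm high; their front posts reach 140 mm above the bench and end in crooks, the catches for the bail's bar.
- bail (a joint): The cradle's wire bail, angle in rad: 0 = closed, its bar resting in both catches, just above the stacked upper tray's front rim; 1.7 = fully open, leaning back. Stiff hinge (0.12 N m): it stays where it is left, so push it right home.
- bail_bar (a point): Middle of the bail's cross bar, a round 8 mm steel bar, 230 mm long along the cradle's y. It swings at 126 mm radius about bail_hinge, up and over towards the cradle's -x (the robot). Nothing but the upper tray's rim, 4 mm below it when closed, is near its middle.
- bail_hinge (a point): Middle of the bail's hinge axis, which runs along the cradle's y; 33 mm along x and 55 mm up from the cradle's origin. When closed the bar lies 99 mm towards the cradle's -x and 79 mm higher than this point.
- flask: Red drinking flask with a black cap, upright, 68 mm across, 170 mm high; origin at the centre of its foot. Not part of the job.
- cup: Paper cup, upright, 76 mm across, 90 mm high; origin at the centre of its foot. Not part of the job.
- knife: Spatula knife lying on the bench, 200 mm long along its x; origin under its middle. Not part of the job.
Things that resemble listed ones, but are neither listed nor needed, are in the scene too. Leave any blue or purple look-alike of the tray_top alone.

How it is judged:
On the way:
1. the tray stands turned end for end, home in the lower tray's rim seats, in the cradle, while the bail is still open (x of tray_top in the frame of cradle between -0.0226 and -0.0086 m and y of tray_top in the frame of cradle between -0.012 and 0.012 m and z of tray_top in the frame of cradle between 0.0722 and 0.0792 m and y of tray_top_scoop in the frame of cradle below -0.07 m and angle between the y axis of tray_top and the y axis of cradle, either way round below 0.06 rad and angle between tray_top's own z axis and vertical between 0.222 and 0.302 rad and value of joint bail above 0.7 rad), for 0.2 s.
At the end, for the whole second after the job is handed in: tray_top at rest, stacked home on the lower tray with its scoop towards the cradle's -y: its origin within 3.5 mm in height, 7 mm in x and 12 mm in y of stacked_place, sloping 15 degrees +-2, parallel to the cradle within 0.06 rad; bail within 0.05 rad of closed (x of tray_top in the frame of cradle between -0.0226 and -0.0086 m and y of tray_top in the frame of cradle between -0.012 and 0.012 m and z of tray_top in the frame of cradle between 0.0722 and 0.0792 m and y of tray_top_scoop in the frame of cradle below -0.07 m and angle between the y axis of tray_top and the y axis of cradle, either way round below 0.06 rad and angle between tray_top's own z axis and vertical between 0.222 and 0.302 rad and value of joint bail below 0.05 rad and linear speed of tray_top below 0.02 m/s); the robot touches nothing.
It fails at once if the upper tray is tipped more than 45 degrees, which would spill the stones (angle between tray_top's own z axis and vertical above 0.8 rad).
It fails at once if the tray is dropped: it falls, out of the fingers, at over 0.3 m/s (contact force between tray_top and the fingers below 0.2 N and linear speed of tray_top above 0.3 m/s).
It fails at once if a bystander (flask, cup or knife) is moved more than 30 mm (distance of any of flask, cup, knife from where it was at the start of the episode above 0.03 m).
It also fails if it takes over 72 s, if anything falls off the work surface, if the arm or the gripper's body presses on something with over 40 N, if the wrist force passes 120 N, or if a joint passes its speed limit or range.

## Working session

There is one attempt and no reset: what is moved stays moved. The work goes in short steps, Python scripts to look and compute and a tool call to move; the robot and the scene stay as the last step left them, time stands still between calls to the robot, and variables do not carry over. Pictures are saved under pics/ and viewed, on a budget of 10 in all, crops included, one or two more only if the job needs it, and the job is handed in when it is done.

Besides the shell and the picture viewer there is one more tool, called after "Call:" as name(argument=value, ...), one argument or row to a line, values as JSON. arm_command: Moves the arm, as the interface text tells. Its arguments: {"type":"object","properties":{"motion":{"type":"array","items":{"type":"array"}},"newtons":{"type":"number"}},"required":["motion"]}

```bash
mkdir -p pics
python3 - <<'E'
from station import arm
import cv2, numpy as np
s=arm.get_state(); print({k:np.round(v,3) for k,v in s.items()})
for n in("side","top"):
    f=arm.grab_frame(n); cv2.imwrite(f"pics/{n}0.png",f[:,:,::-1]); c=arm.camera_info(n); print(n,c)
E
```

```text
{'t': np.float64(0.0), 'q': array([-1.041,  0.359,  0.011, -0.   , -1.224, -0.288]), 'qd': array([-0.001,  0.   ,  0.   , -0.001,  0.   ,  0.   ]), 'joint_efforts': array([ 1.0000e-03, -5.8272e+01,  2.9305e+01,  6.9970e+00,  7.0000e-03,
       -0.0000e+00]), 'eef_pos': array([ 0.161, -0.655,  0.248]), 'ee_rot': array([ 3.14, -0.  , -2.9 ]), 'force': array([ 0.523,  0.361, -0.06 ]), 'moment': array([ 0.039,  0.006, -0.016]), 'width': np.float64(0.088)}
side {'fov_y': 51.12346405885479, 'cx': 281.871991804633, 'cy': 214.08341588192607, 'k1': -0.13655052661691905, 'view': array([[-0.8600674 , -0.51003854,  0.01203097,  0.43674358],
       [-0.32720685,  0.53336228, -0.78003869,  0.27618495],
       [ 0.39143293, -0.67482247, -0.62561561,  1.18631096],
       [ 0.        ,  0.        ,  0.        ,  1.        ]])}
top {'fov_y': 53.86984492957859, 'cx': 282.6379325530718, 'cy': 207.38399611324422, 'k1': -0.10299420643577781, 'view': array([[ 0.01238121, -0.99982918,  0.01372274, -0.01857949],
       [-0.9984766 , -0.01310011, -0.0535992 ,  0.52340854],
       [ 0.05376981, -0.01303821, -0.99846823,  1.11737678],
       [ 0.        ,  0.        ,  0.        ,  1.        ]])}
```

View pics/side0.png

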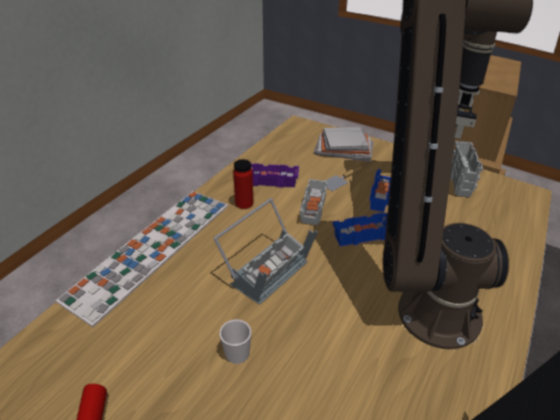

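View pics/top0.png

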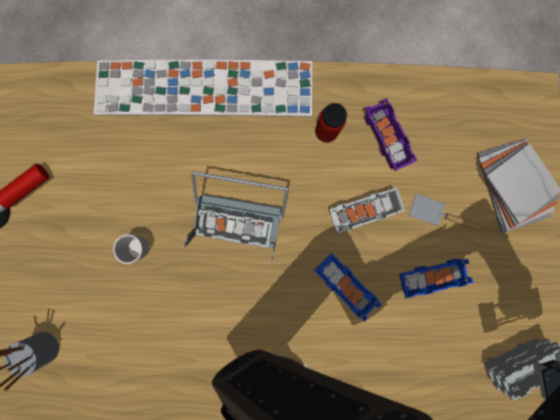

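```bash
cat > h.py <<'E'
import numpy as np, cv2
from station import arm
from scipy.spatial.transform import Rotation as R
def K(n):
    c=arm.camera_info(n); f=210/np.tan(np.radians(c["fov_y"]/2))
    return np.array([[f,0,c["cx"]],[0,f,c["cy"]],[0,0,1]]),np.array([c["k1"],0,0,0]),np.array(c["view"])
def proj(n,P):
    k,d,V=K(n); return cv2.projectPoints(np.atleast_2d(np.float64(P)),cv2.Rodrigues(V[:3,:3])[0],V[:3,3],k,d)[0][:,0]
def ray(n,uv):
    k,d,V=K(n); p=cv2.undistortPoints(np.float64(uv).reshape(-1,1,2),k,d)[:,0]
    return -V[:3,:3].T@V[:3,3],np.c_[p,np.ones(len(p))]@V[:3,:3]
def on_z(n,uv,z):
    o,d=ray(n,uv); return o+d*((z-o[2])/d[:,2])[:,None]
def tri(ut,us):
    (a,d),(b,e)=ray("top",ut),ray("side",us); out=[]
    for u,v in zip(d,e):
        s,t=np.linalg.lstsq(np.c_[u,-v],b-a,rcond=None)[0]; p,q=a+s*u,b+t*v
        out.append([*(p+q)/2,np.linalg.norm(p-q)])
    return np.array(out)
E
python3 - <<'E'
import cv2, numpy as np
t=cv2.imread("pics/top0.png");s=cv2.imread("pics/side0.png")
def crop(im,x,y,w,h,k):
    c=cv2.resize(im[y:y+h,x:x+w],None,fx=k,fy=k,interpolation=cv2.INTER_CUBIC)
    for i in range(0,w,10): cv2.line(c,(i*k,0),(i*k,10 if (x+i)%50==0 else 4),(0,255,255),1)
    for i in range(0,h,10): cv2.line(c,(0,i*k),(10 if (y+i)%50==0 else 4,i*k),(0,255,255),1)
    return c
o=np.zeros((600,800,3),np.uint8)
def put(c,x,y): o[y:y+c.shape[0],x:x+c.shape[1]]=c
put(crop(t,180,160,110,100,4),0,0)
put(crop(t,320,180,90,60,4),440,0)
put(crop(s,290,170,50,60,4),440,240)
put(crop(s,210,200,110,48,4),0,400); 
put(crop(s,210,200,110,100,3),470-0,300) if 0 else None
o[400:600,0:440]=crop(s,210,200,110,50,4); o[400:600,440:800]=crop(s,230,235,90,50,4) if 0 else o[400:600,440:800]
cv2.imwrite("pics/z1.png",o)
o2=np.zeros((600,800,3),np.uint8)
a=crop(s,210,195,110,105,5); o2[:525,:550]=a
b=crop(s,290,170,50,60,5); o2[:300,550:]=b
cv2.imwrite("pics/z2.png",o2)
o3=np.zeros((600,800,3),np.uint8)
a=crop(t,180,160,110,100,4);o3[:400,:440]=a; a=crop(t,320,180,90,60,4);o3[:240,440:]=a
cv2.imwrite("pics/z3.png",o3)
E
```

```text
(no output)
```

View pics/z2.png

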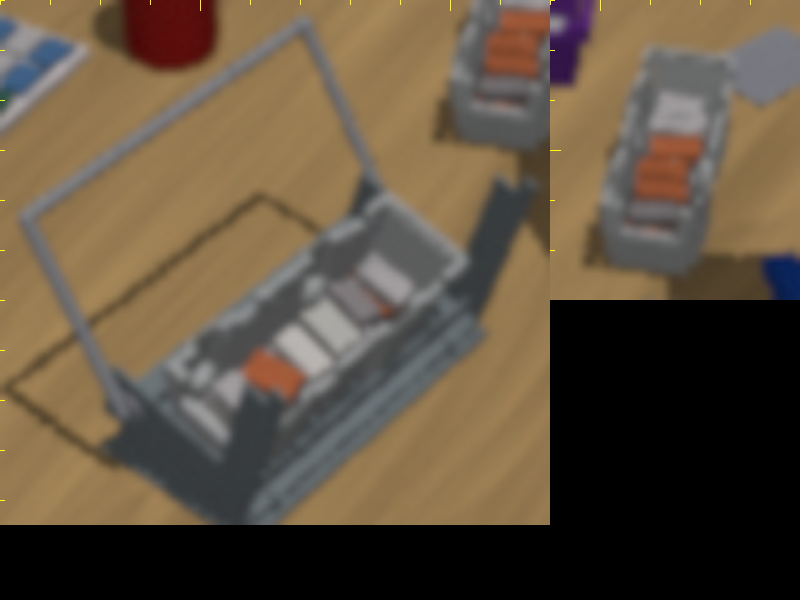

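View pics/z3.png

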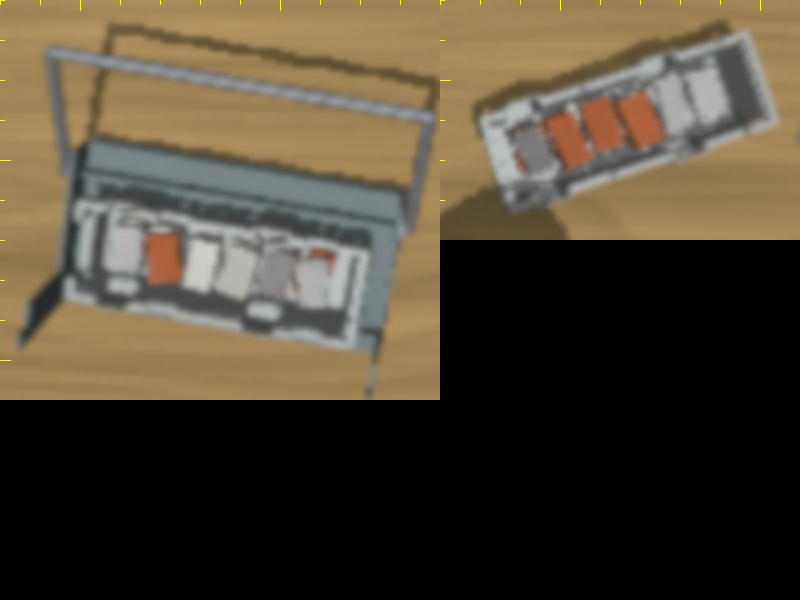

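Run:
```python
from h import *
np.set_printoptions(precision=4,suppress=True)
T=[(192.5,172.5),(288.5,189.2),(185,246),(273,258.7)]
S=[(215.4,238.2),(271,199.4),(263,272.5),(312.5,231)]
p=tri(T,S); print(p, np.linalg.norm(p[0,:3]-p[1,:3]),np.linalg.norm(p[2,:3]-p[3,:3]))
for a,b in((0,1),(2,3)):
    d=p[a]-p[b]; print("yaw of y axis",np.degrees(np.arctan2(-d[0],d[1])))
print("top->hinge z.055",on_z("top",[(196,203),(282.5,217.5)],.055))
# tray top: full end corners at z=.06, scoop end corner
c=on_z("top",[(330,208.3),(338.3,232),(397.5,188.8),(404.5,210.8)],.060); print(c)
print("mid long edges", np.linalg.norm(c[0]-c[2]),np.linalg.norm(c[1]-c[3]),np.linalg.norm(c[0]-c[1]),np.linalg.norm(c[2]-c[3]))
for a,b in((0,2),(1,3)): 
    d=c[a]-c[b]; print(np.degrees(np.arctan2(-d[0],d[1])))
print(c.mean(0))
# side check
print(proj("side",c))
# lower tray rim corners, top image
print(on_z("top",[(199.5,210.5),(196,234),(272.5,222),(268,246)],.08))
```

```text
[[ 0.5961  0.2068  0.1622  0.0009]
 [ 0.5604 -0.023   0.1598  0.0022]
 [ 0.4243  0.228   0.1416  0.0102]
 [ 0.3956  0.0135  0.1357  0.0084]] 0.23256093139985756 0.21645989463732676
yaw of y axis -8.82517366950149
yaw of y axis -7.6236441974809255
top->hinge z.055 [[ 0.53    0.2179  0.055 ]
 [ 0.4947 -0.0113  0.055 ]]
[[ 0.5204 -0.1361  0.06  ]
 [ 0.4582 -0.1584  0.06  ]
 [ 0.5748 -0.3169  0.06  ]
 [ 0.5163 -0.3356  0.06  ]]
mid long edges 0.1887664155218211 0.1864598112253996 0.06600665726359577 0.061412284118450594
16.748870887957757
18.13539138650833
[ 0.5174 -0.2368  0.06  ]
[[299.9059 209.9901]
 [319.8179 212.5338]
 [310.7974 178.8253]
 [327.5888 181.1541]]
[[0.5092 0.2034 0.08  ]
 [0.4485 0.2112 0.08  ]
 [0.4821 0.0146 0.08  ]
 [0.4203 0.0253 0.08  ]]
```

Call:
arm_command(
  motion=[
    [[0,0,0],[0,0,7],1],
    [[0,0,0],[0,0,7],1],
    [[0,0,0],[0,0,7],1],
    [[0,0,0],[0,0,7],1],
    [[0,0,0],[0,0,7],1],
    [[0,0,0],[0,0,7],1],
    [[0,0,0],[0,0,7],1],
    [[0,0,0],[0,0,7],1],
    [[0,0,0],[0,0,7],1],
    [[0,0,0],[0,0,7],1],
    [[0,0,0],[0,0,7],1],
    [[0,0,0],[0,0,7],1],
    [[0,0,0],[0,0,2.4],1],
    [[0,0,0],[0,0,0],1],
  ],
  newtons=40,
)

```text
t: 1.27
eef_pos: [0.1616, -0.6551, 0.248]
ee_rot: [-3.142, -0.001, 1.873]
force: [-0.5, -0.0, 0.1]
width: 0.0882
```

```bash
cat >> h.py <<'E'
def delta(p,rpy):
    "tool-frame shift (mm, present axes) and rotation vector (deg) from the measured pose to the target; separate"
    s=arm.get_state(); r=R.from_euler("xyz",s["ee_rot"]); q=R.from_euler("xyz",rpy)
    print("t",round(float(s["t"]),2),"pos",np.round(s["eef_pos"],4),"rpy",np.degrees(s["ee_rot"]).round(2),"F",np.round(s["force"],1),"w",round(float(s["width"]),4),"q6",round(float(s["q"][5]),2))
    print("rot first",(r.inv()*q).as_rotvec(degrees=True).round(2)," shift now",(r.inv().apply(p-s["eef_pos"])*1000).round(1)," shift after rot",(q.inv().apply(p-s["eef_pos"])*1000).round(1))
CYAW=np.radians(-8.5); CO=np.array([.4785,.1075,0]); 
def cr(p): return CO+R.from_euler("z",CYAW).apply(p)
def uncr(p): return R.from_euler("z",-CYAW).apply(np.asarray(p)-CO)
E
python3 -c "
from h import *
delta(np.array([.5174,-.2368,.15]),np.radians([180,0,107.4]))"
```

```text
t 1.27 pos [ 0.1616 -0.6551  0.248 ] rpy [-1.8000e+02 -5.0000e-02  1.0734e+02] F [-0.5 -0.   0.1] w 0.0882 q6 -1.8
rot first [-0.   -0.05 -0.06]  shift now [293.2 464.3  98.3]  shift after rot [292.8 464.7  98. ]
```

Call:
arm_command(
  motion=[
    [[19.5,31,0],[0,0,0],1],
    [[19.5,31,0],[0,0,0],1],
    [[19.5,31,0],[0,0,0],1],
    [[19.5,31,0],[0,0,0],1],
    [[19.5,31,0],[0,0,0],1],
    [[19.5,31,0],[0,0,0],1],
    [[19.5,31,0],[0,0,0],1],
    [[19.5,31,0],[0,0,0],1],
    [[19.5,31,5],[0,0,0],1],
    [[19.5,31,5],[0,0,0],1],
    [[19.5,31,20],[0,0,0],1],
    [[19.5,31,20],[0,0,0],1],
    [[19.5,31,20],[0,0,0],1],
    [[19.5,31,20],[0,0,0],1],
    [[20,31,8],[0,0,0],1],
    [[0,0,0],[0,0,0],1],
    [[0,0,0],[0,0,0],1],
  ],
)

```text
t: 2.68
eef_pos: [0.5178, -0.2349, 0.1496]
ee_rot: [-3.14, -0.001, 1.881]
force: [-0.9, -0.6, 0.6]
width: 0.0878
```

```bash
python3 -c "
from h import *
delta(np.array([.5174,-.2368,.056]),np.radians([180,0,107.4]))
for n in ('top','side'):
    f=arm.grab_frame(n); cv2.imwrite(f'pics/{n}1.png',f[:,:,::-1])
a=cv2.imread('pics/top1.png')[150:270,280:440]; b=cv2.imread('pics/side1.png')[100:250,250:400]
o=np.zeros((420,800,3),np.uint8); o[:300,:400]=cv2.resize(a,None,fx=2.5,fy=2.5); o[:400,400:]=cv2.resize(b,(400,400)); cv2.imwrite('pics/z4.png',o)
"
```

```text
t 2.68 pos [ 0.5178 -0.2349  0.1496] rpy [-1.7989e+02 -5.0000e-02  1.0775e+02] F [-0.9 -0.6  0.6] w 0.0878 q6 -2.75
rot first [-0.11 -0.05  0.35]  shift now [-1.8 -0.8 93.6]  shift after rot [-1.7 -1.  93.6]
```

View pics/z4.png

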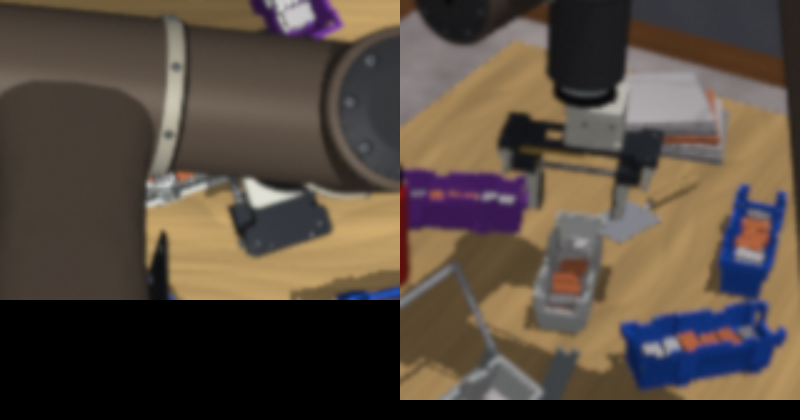

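```bash
python3 -c "
from h import *
print(np.degrees(arm.get_state()['q']).round(1), arm.get_state()['q'].round(3))"
```

```text
[  -4.9   15.4  -20.5    0.   -54.1 -157.6] [-0.085  0.269 -0.358  0.    -0.944 -2.75 ]
```

Call:
arm_command(
  motion=[
    [[-1.8,-0.8,20],[0,0,0.3],1],
    [[0,0,20],[0,0,0],1],
    [[0,0,20],[0,0,0],1],
    [[0,0,15],[0,0,0],1],
    [[0,0,10],[0,0,0],1],
    [[0,0,8.6],[0,0,0],1],
    [[0,0,0],[0,0,0],1],
    [[0,0,0],[0,0,0],1],
  ],
)

```text
t: 3.45
eef_pos: [0.5169, -0.239, 0.0574]
ee_rot: [-3.142, 0.0, 1.87]
force: [0.2, 0.6, -0.0]
width: 0.0877
```

Call:
arm_command(
  motion=[
    [[0,0,0],[0,0,0],0.6],
    [[0,0,0],[0,0,0],0.4],
    [[0,0,0],[0,0,0],0],
    [[0,0,0],[0,0,0],0],
    [[0,0,0],[0,0,0],0],
    [[0,0,0],[0,0,0],0],
    [[0,0,0],[0,0,0],0],
    [[0,0,0],[0,0,0],0],
    [[0,0,0],[0,0,0],0],
  ],
  newtons=40,
)

```text
t: 4.2
eef_pos: [0.5181, -0.2385, 0.0579]
ee_rot: [3.14, 0.001, 1.871]
force: [1.6, 1.2, 5.0]
width: 0.0655
```

Call:
arm_command(
  motion=[
    [[0,0,-3],[0,0,0],0],
    [[0,0,-6],[0,0,0],0],
    [[0,0,-12],[0,0,0],0],
    [[0,0,-18],[0,0,0],0],
    [[0,0,-20],[0,0,0],0],
    [[0,0,-20],[0,0,0],0],
    [[0,0,-20],[0,0,0],0],
    [[0,0,-20],[0,0,0],0],
    [[0,0,-20],[0,0,0],0],
    [[0,0,-20],[0,0,0],0],
    [[0,0,-20],[0,0,0],0],
    [[0,0,-14],[0,0,0],0],
    [[0,0,-7],[0,0,0],0],
    [[0,0,0],[0,0,0],0],
    [[0,0,0],[0,0,0],0],
  ],
)

```text
t: 5.45
eef_pos: [0.5162, -0.2382, 0.2561]
ee_rot: [-3.141, -0.001, 1.87]
force: [0.6, 0.0, -5.6]
width: 0.0658
```

```bash
cat >> h.py <<'E'
PR=lambda tilt=15:(R.from_euler("z",CYAW)*R.from_euler("y",-np.radians(tilt))*R.from_euler("z",np.pi)*R.from_euler("z",np.radians(90))*R.from_euler("x",np.pi))
# tray frame (turned) = Rz(cyaw) Ry(-15deg) Rz(pi); tool in tray: y along -+x, z down
def place(h,y,gy=-.0018,gh=.0575,tilt=15):
    "TCP for tray underside h above stacked height along normal, tray origin at cradle y"
    t=R.from_euler("y",-np.radians(15)); o=np.array([-.0156,y,.0757])+t.apply([0,0,h])
    return cr(o+t.apply([0,-gy,gh])), PR(tilt).as_euler("xyz")
E
python3 -c "
from h import *
p,r=place(.12,.004); print(p,np.degrees(r)); delta(p,r); print(np.degrees(arm.get_state()['q']).round(1))
p2,r2=place(.12,.004,tilt=0);print(np.degrees(r2)); delta(p2,r2)
"
```

```text
[0.41849288 0.12233254 0.24715183] [-165.     0.   -98.5]
t 5.45 pos [ 0.5162 -0.2382  0.2561] rpy [-1.7994e+02 -7.0000e-02  1.0713e+02] F [ 0.6  0.  -5.6] w 0.0658 q6 -2.75
rot first [   4.66  -20.27 -153.19]  shift now [373.3  12.9   9.4]  shift after rot [-342.1  147.1  -30.1]
[  -5.1   10.3  -12.3   -0.   -67.5 -157.8]
[-180.     0.   -98.5]
t 5.45 pos [ 0.5162 -0.2382  0.2561] rpy [-1.7994e+02 -7.0000e-02  1.0713e+02] F [ 0.6  0.  -5.6] w 0.0658 q6 -2.75
rot first [ 8.0000e-02 -1.0000e-01 -1.5437e+02]  shift now [373.3  12.9   9.4]  shift after rot [-342.1  149.9    9. ]
```

Call:
arm_command(
  motion=[
    [[0,0,0],[0,0,-2],0],
    [[0,0,0],[0,0,-4],0],
    [[0,0,0],[0,0,-7],0],
    [[0,0,0],[0,0,-7],0],
    [[0,0,0],[0,0,-7],0],
    [[0,0,0],[0,0,-7],0],
    [[0,0,0],[0,0,-7],0],
    [[0,0,0],[0,0,-7],0],
    [[0,0,0],[0,0,-7],0],
    [[0,0,0],[0,0,-7],0],
    [[0,0,0],[0,0,-7],0],
    [[0,0,0],[0,0,-7],0],
    [[0,0,0],[0,0,-7],0],
    [[0,0,0],[0,0,-7],0],
    [[0,0,0],[0,0,-7],0],
    [[0,0,0],[0,0,-7],0],
    [[0,0,0],[0,0,-7],0],
    [[0,0,0],[0,0,-7],0],
    [[0,0,0],[0,0,-7],0],
    [[0,0,0],[0,0,-7],0],
  ],
)

```text
t: 7.12
eef_pos: [0.5159, -0.2382, 0.255]
ee_rot: [3.138, -0.001, -2.103]
force: [-0.4, -0.6, -4.6]
width: 0.0656
```

Call:
arm_command(
  motion=[
    [[0,0,0],[0,0,-7],0],
    [[0,0,0],[0,0,-7],0],
    [[0,0,0],[0,0,-5],0],
    [[0,0,0],[0,0,-3],0],
    [[0,0,0],[0,0,0],0],
    [[0,0,0],[0,0,0],0],
  ],
)

```text
t: 7.62
eef_pos: [0.5162, -0.2383, 0.2556]
ee_rot: [3.139, 0.0, -1.727]
force: [0.1, 0.3, -4.5]
width: 0.0657
```

```bash
python3 -c "
from h import *
p2,r2=place(.10,.004,tilt=0);print(p2); delta(p2,r2)
"
```

```text
[0.4236124  0.12156742 0.22783332]
t 7.62 pos [ 0.5162 -0.2383  0.2556] rpy [ 1.7985e+02  1.0000e-02 -9.8970e+01] F [ 0.1  0.3 -4.5] w 0.0657 q6 -0.07
rot first [ 0.15  0.02 -0.47]  shift now [-341.   147.5   28.2]  shift after rot [-342.2  144.8   27.8]
```

Call:
arm_command(
  motion=[
    [[-4,2,0],[0,0,0],0],
    [[-10,4,0],[0,0,0],0],
    [[-18,8,0],[0,0,0],0],
    [[-24,10.3,0],[0,0,0],0],
    [[-24,10.3,0],[0,0,0],0],
    [[-24,10.3,0],[0,0,0],0],
    [[-24,10.3,0],[0,0,0],0],
    [[-24,10.3,0],[0,0,0],0],
    [[-24,10.3,0],[0,0,0],0],
    [[-24,10.3,0],[0,0,0],0],
    [[-24,10.3,0],[0,0,0],0],
    [[-24,10.3,0],[0,0,0],0],
    [[-24,10.3,0],[0,0,0],0],
    [[-24,10.3,0],[0,0,0],0],
    [[-24,10.3,0],[0,0,0],0],
    [[-15,7,0],[0,0,0],0],
    [[-6,3,0],[0,0,0],0],
    [[0,0,0],[0,0,0],0],
    [[0,0,0],[0,0,-0.5],0],
    [[0,0,0],[0,0,0],0],
  ],
)

```text
t: 9.28
eef_pos: [0.4233, 0.1207, 0.2571]
ee_rot: [3.142, -0.0, -1.716]
force: [-0.2, -0.5, -4.7]
width: 0.0657
```

```bash
python3 -c "
from h import *
p2,r2=place(.06,.004);print(p2); delta(p2,r2)
"
```

```text
[0.43385145 0.12003719 0.18919628]
t 9.28 pos [0.4233 0.1207 0.2571] rpy [ 1.800e+02 -1.000e-02 -9.832e+01] F [-0.2 -0.5 -4.7] w 0.0657 q6 -0.87
rot first [1.5e+01 1.0e-02 1.8e-01]  shift now [ -0.9 -10.5  67.9]  shift after rot [-0.9  7.4 68.3]
```

Call:
arm_command(
  motion=[
    [[0,0,0],[3,0,0],0],
    [[0,0,0],[4,0,0],0],
    [[0,0,0],[4,0,0],0],
    [[0,0,0],[4,0,0],0],
    [[0,2,4],[0,0,0],0],
    [[0,3,12],[0,0,0],0],
    [[-0.9,2.4,18],[0,0,0],0],
    [[0,0,18],[0,0,0],0],
    [[0,0,18],[0,0,0],0],
    [[0,0,14],[0,0,0],0],
    [[0,0,10],[0,0,0],0],
    [[0,0,4],[0,0,0],0],
    [[0,0,0],[0,0,0],0],
    [[0,0,0],[0,0,0],0],
  ],
)

```text
t: 10.45
eef_pos: [0.4421, 0.119, 0.1607]
ee_rot: [-2.88, -0.001, -1.718]
force: [1.2, 0.1, -3.7]
width: 0.0656
```

```bash
python3 -c "
from h import *
p2,r2=place(.03,.004);print(p2); delta(p2,r2)
for n in ('top','side'):
    f=arm.grab_frame(n); cv2.imwrite(f'pics/{n}2.png',f[:,:,::-1])
a=cv2.imread('pics/top2.png')[160:260,170:300]; b=cv2.imread('pics/side2.png')[190:310,205:335]
o=np.zeros((480,800,3),np.uint8); o[:300,:390]=cv2.resize(a,None,fx=3,fy=3,interpolation=2); o[:369,400:]=cv2.resize(b,(400,369),interpolation=2); cv2.imwrite('pics/z5.png',o)
"
```

```text
[0.44153073 0.11888951 0.16021851]
t 10.45 pos [0.4421 0.119  0.1607] rpy [-1.6502e+02 -3.0000e-02 -9.8410e+01] F [ 1.2  0.1 -3.7] w 0.0656 q6 -1.3
rot first [ 0.02 -0.01  0.1 ]  shift now [0.2 0.6 0.3]  shift after rot [0.2 0.6 0.3]
```

View pics/z5.png

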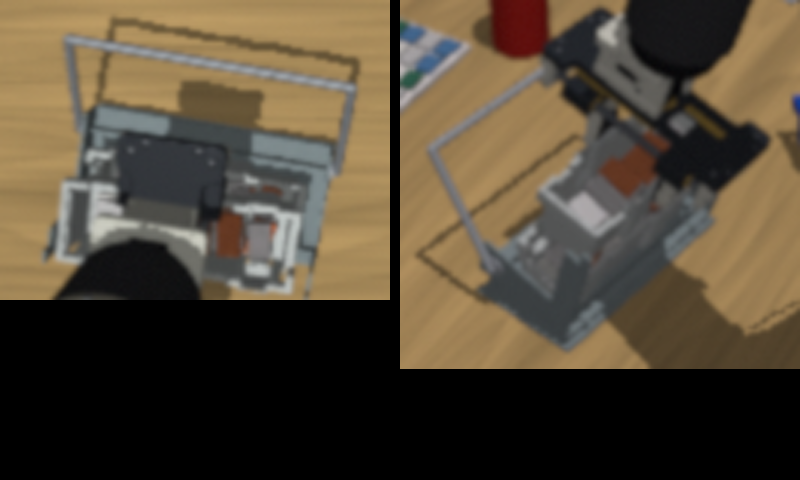

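```bash
python3 -c "
from h import *
np.set_printoptions(precision=4,suppress=True)
# lower tray: corners with rim heights
z=[.0915,.0745,.0915,.0745]
L=[uncr(on_z('top',[u],zz)[0]) for u,zz in zip([(199.5,210.5),(196,234),(272.5,222),(268,246)],z)]
print('lower',np.array(L))
t=R.from_euler('y',-np.radians(15))
o=np.array([-.0156,.004,.0757])+t.apply([0,0,.03])
C=np.array([o+t.apply([x,95,.001*60]) if 0 else o+t.apply([x,y,.06]) for x,y in((.033,.095),(-.033,.095),(.033,-.095),(-.033,-.095))])
print('model upper',C); print(proj('top',cr(C)),proj('side',cr(C)))
for u,c in zip([(191.7,220.7),(189,246.7)],C[:2]): print(uncr(on_z('top',[u],c[2])[0]))
"
```

```text
lower [[ 0.016   0.0972  0.0915]
 [-0.0452  0.0992  0.0745]
 [ 0.0171 -0.0915  0.0915]
 [-0.0456 -0.0898  0.0745]]
model upper [[-0.007   0.099   0.1712]
 [-0.0708  0.099   0.1541]
 [-0.007  -0.091   0.1712]
 [-0.0708 -0.091   0.1541]]
[[190.8089 218.4386]
 [187.8188 244.8941]
 [270.2584 231.4605]
 [266.0697 257.8184]] [[249.043  250.4171]
 [267.883  266.4575]
 [294.3247 215.0182]
 [312.1385 228.9854]]
[-0.0119  0.096   0.1712]
[-0.0746  0.0955  0.1541]
```

Run:
```python
import cv2,numpy as np
def crop(f,x,y,w,h,k):
    c=cv2.resize(cv2.imread(f)[y:y+h,x:x+w],None,fx=k,fy=k,interpolation=cv2.INTER_CUBIC)
    for i in range(0,w,10): cv2.line(c,(i*k,0),(i*k,12),(0,255,255),1)
    for i in range(0,h,10): cv2.line(c,(0,i*k),(12,i*k),(0,255,255),1)
    return c
o=np.zeros((600,800,3),np.uint8)
o[:300,:800]=np.hstack([crop("pics/top2.png",180,210,40,50,6),crop("pics/top2.png",235,210,50,50,6),crop("pics/top0.png",185,200,26,50,6),np.zeros((300,104,3),np.uint8)])
o[300:,:]=np.hstack([crop("pics/side2.png",235,225,66,50,6),crop("pics/top0.png",250,205,30,50,6),crop("pics/side2.png",287,205,37,50,6)])[:,:800]
cv2.imwrite("pics/z6.png",o)
```

```text
Traceback (most recent call last):
ValueError: could not broadcast input array from shape (300,798,3) into shape (300,800,3)
```

Run:
```python
import cv2,numpy as np
def crop(f,x,y,w,h,k):
    c=cv2.resize(cv2.imread(f)[y:y+h,x:x+w],None,fx=k,fy=k,interpolation=cv2.INTER_CUBIC)
    for i in range(0,w,10): cv2.line(c,(i*k,0),(i*k,12),(0,255,255),1)
    for i in range(0,h,10): cv2.line(c,(0,i*k),(12,i*k),(0,255,255),1)
    return c
a=np.hstack([crop("pics/top2.png",180,210,40,50,6),crop("pics/top2.png",235,210,50,50,6),crop("pics/top0.png",185,200,26,50,6)])
b=np.hstack([crop("pics/side2.png",235,225,66,50,6),crop("pics/top0.png",250,205,30,50,6),crop("pics/side2.png",287,205,37,50,6)])
o=np.zeros((600,800,3),np.uint8);o[:300,:a.shape[1]]=a;o[300:,:b.shape[1]]=b
cv2.imwrite("pics/z6.png",o)
```

```text
(no output)
```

View pics/z6.png

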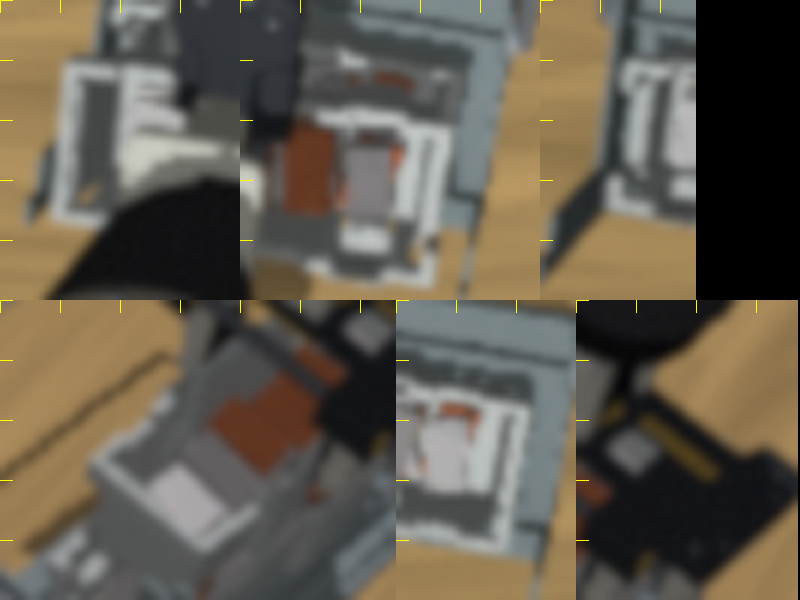

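```bash
python3 -c "
from h import *
np.set_printoptions(precision=4,suppress=True)
def fit(P,z):
    W=np.array([uncr(on_z('top',[u],zz)[0]) for u,zz in zip(P,z)])
    d=[W[0]-W[2],W[1]-W[3]]
    print(W.mean(0),'yaw',[round(float(np.degrees(np.arctan2(-e[0],e[1]))),2) for e in d],'len',[round(float(np.linalg.norm(e)),4) for e in d])
fit([(198.7,210.3),(196.2,234.5),(272.7,221.7),(269.3,246.7)],[.0915,.0745]*2)
fit([(190.3,220.8),(188.3,246.2),(270.3,230.3),(267.8,257.7)],[.1712,.1541]*2)
s=arm.get_state(); print(uncr(s['eef_pos']))
"
```

```text
[-0.0148  0.0031  0.083 ] yaw [0.52, -0.14] len [0.1912, 0.1919]
[-0.0401  0.0027  0.1627] yaw [2.53, 1.14] len [0.1901, 0.1924]
[-0.0378  0.0066  0.1612]
```

Call:
arm_command(
  motion=[
    [[0,-3.5,4],[0,0,0.6],0],
    [[0,0,6],[0,0,0.6],0],
    [[0,0,5],[0,0,0],0],
    [[0,0,4],[0,0,0],0],
    [[0,0,2],[0,0,0],0],
    [[0,0,0],[0,0,0],0],
    [[0,0,0],[0,0,0],0],
  ],
)

```text
t: 11.13
eef_pos: [0.4504, 0.118, 0.1409]
ee_rot: [-2.88, 0.005, -1.737]
force: [-0.3, -0.3, -4.7]
width: 0.0653
```

Call:
arm_command(
  motion=[
    [[0,0,1],[0,0,0],0],
    [[0,0,1],[0,0,0],0],
    [[0,0,0],[0,0,0],0],
    [[0,0,0],[0,0,0],0],
  ],
)

```text
t: 11.47
eef_pos: [0.4509, 0.1181, 0.1392]
ee_rot: [-2.88, 0.005, -1.737]
force: [-0.3, 0.2, -4.6]
width: 0.0652
```

Call:
arm_command(
  motion=[
    [[0,0,1],[0,0,0],0],
    [[0,0,1],[0,0,0],0],
    [[0,0,0],[0,0,0],0],
    [[0,0,0],[0,0,0],0],
  ],
)

```text
t: 11.8
eef_pos: [0.4515, 0.118, 0.1372]
ee_rot: [-2.88, 0.005, -1.737]
force: [0.3, 0.1, -4.4]
width: 0.0656
```

```bash
cat >> h.py <<'E'
def rep():
    s=arm.get_state(); r=R.from_euler("xyz",s["ee_rot"])
    t=R.from_euler("y",np.radians(15)); v=t.apply(uncr(s["eef_pos"])-np.array([-.0156,0,.0757]))
    print("t",round(float(s["t"]),2),"slope x,y,h mm",((v-[0,0,.0575])*1000).round(1),"rpy",np.degrees(s["ee_rot"]).round(2),"F slope",t.apply(R.from_euler("z",-CYAW).apply(s["force"])).round(1),"M tool",r.inv().apply(s["moment"]).round(2),"w",round(float(s["width"])*1000,1))
E
python3 -c "from h import *;rep()"
```

```text
t 11.8 slope x,y,h mm [3.7 6.4 5.2] rpy [-165.      0.31  -99.5 ] F slope [-0.8  0.1 -4.3] M tool [-1.37 -0.05  0.03] w 65.6
```

Call:
arm_command(
  motion=[
    [[0,0,1],[0,0,0],0],
    [[0,0,0],[0,0,0],0],
    [[0,0,0],[0,0,0],0],
  ],
)

```text
t: 12.05
eef_pos: [0.4518, 0.118, 0.1363]
ee_rot: [-2.88, 0.005, -1.737]
force: [0.6, -0.5, -4.6]
width: 0.0658
```

Call:
arm_command(
  motion=[
    [[0,0,1],[0,0,0],0],
    [[0,0,0],[0,0,0],0],
    [[0,0,0],[0,0,0],0],
  ],
)

```text
t: 12.3
eef_pos: [0.452, 0.118, 0.1354]
ee_rot: [-2.88, 0.006, -1.737]
force: [0.6, 0.3, -5.2]
width: 0.0659
```

Call:
arm_command(
  motion=[
    [[0,0,1],[0,0,0],0],
    [[0,0,0],[0,0,0],0],
    [[0,0,0],[0,0,0],0],
  ],
)

```text
t: 12.55
eef_pos: [0.4523, 0.1179, 0.1344]
ee_rot: [-2.88, 0.006, -1.737]
force: [0.7, 0.3, -3.5]
width: 0.0655
```

```bash
python3 -c "from h import *;rep()"
```

```text
t 12.55 slope x,y,h mm [3.8 6.5 2.3] rpy [-165.      0.32  -99.5 ] F slope [-0.3  0.4 -3.5] M tool [-0.99 -0.11  0.11] w 65.5
```

Call:
arm_command(
  motion=[
    [[0,0,1],[0,0,0],0],
    [[0,0,0],[0,0,0],0],
    [[0,0,0],[0,0,0],0],
  ],
)

```text
t: 12.8
eef_pos: [0.4525, 0.1179, 0.1334]
ee_rot: [-2.88, 0.006, -1.737]
force: [1.2, 0.6, -3.8]
width: 0.0657
```

```bash
python3 -c "from h import *;rep()"
```

```text
t 12.8 slope x,y,h mm [3.7 6.4 1.3] rpy [-165.      0.32  -99.51] F slope [ 0.1  0.7 -4. ] M tool [-0.87 -0.17  0.13] w 65.7
```

Call:
arm_command(
  motion=[
    [[0,0,1],[0,0,0],0],
    [[0,0,0],[0,0,0],0],
    [[0,0,0],[0,0,0],0],
  ],
)

```text
t: 13.05
eef_pos: [0.4528, 0.1179, 0.1324]
ee_rot: [-2.88, 0.006, -1.737]
force: [1.0, -0.3, -3.9]
width: 0.0653
```

```bash
python3 -c "from h import *;rep()"
```

```text
t 13.05 slope x,y,h mm [3.7 6.4 0.2] rpy [-165.      0.32  -99.5 ] F slope [-0.  -0.2 -4. ] M tool [-0.91 -0.28  0.09] w 65.3
```

Call:
arm_command(
  motion=[
    [[0,0,1],[0,0,0],0],
    [[0,0,0],[0,0,0],0],
    [[0,0,0],[0,0,0],0],
  ],
)

```text
t: 13.3
eef_pos: [0.4531, 0.1179, 0.1316]
ee_rot: [-2.88, 0.006, -1.737]
force: [0.8, 1.0, -2.6]
width: 0.066
```

```bash
python3 -c "from h import *;rep()"
```

```text
t 13.3 slope x,y,h mm [ 3.8  6.5 -0.7] rpy [-164.99    0.33  -99.5 ] F slope [-0.   1.1 -2.7] M tool [-0.99 -0.29  0.08] w 66.0
```

Call:
arm_command(
  motion=[
    [[0,0,1],[0,0,0],0],
    [[0,0,0],[0,0,0],0],
    [[0,0,0],[0,0,0],0],
  ],
)

```text
t: 13.55
eef_pos: [0.4533, 0.1179, 0.1314]
ee_rot: [-2.879, 0.006, -1.736]
force: [-13.3, 2.2, 14.7]
width: 0.0657
```

```bash
python3 -c "
from h import *;rep()
for n in ('top','side'):
    f=arm.grab_frame(n); cv2.imwrite(f'pics/{n}3.png',f[:,:,::-1])
a=cv2.imread('pics/top3.png')[160:260,170:300]; b=cv2.imread('pics/side3.png')[200:310,215:325]
o=np.zeros((450,800,3),np.uint8); o[:300,:390]=cv2.resize(a,None,fx=3,fy=3,interpolation=2); o[:400,400:]=cv2.resize(b,(400,400),interpolation=2); cv2.imwrite('pics/z7.png',o)
"
```

```text
t 13.55 slope x,y,h mm [ 3.9  6.6 -0.9] rpy [-164.95    0.34  -99.48] F slope [-9.2  0.2 17.7] M tool [-4.52  0.22 -0.04] w 65.7
```

View pics/z7.png

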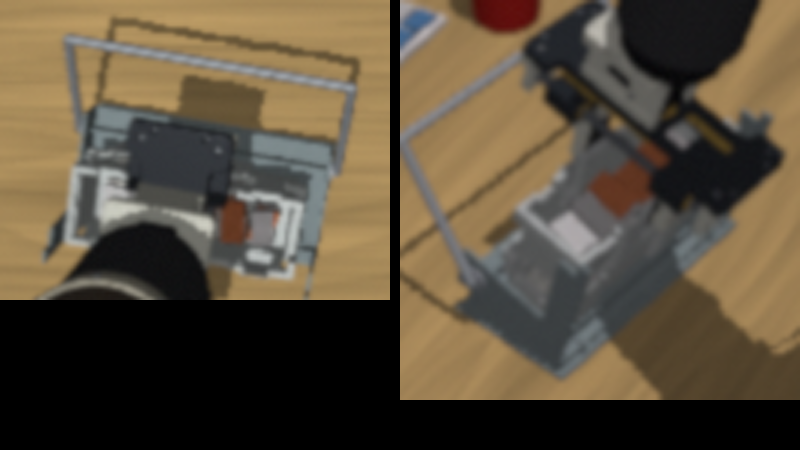

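Call:
arm_command(
  motion=[
    [[0,0,-0.5],[0,0,0],0],
    [[1.5,0,0],[0,0,0],0],
    [[1.5,0,0],[0,0,0],0],
    [[0,0,0],[0,0,0],0],
    [[0,0,0],[0,0,0],0],
  ],
)

```text
t: 14.07
eef_pos: [0.4534, 0.1161, 0.1316]
ee_rot: [-2.878, 0.008, -1.735]
force: [-4.1, 5.5, 1.9]
width: 0.0656
```

```bash
python3 -c "from h import *;rep()"
```

```text
t 14.07 slope x,y,h mm [ 4.3  4.7 -0.7] rpy [-164.93    0.44  -99.43] F slope [-4.2  4.8  3.1] M tool [-2.27 -1.48 -0.05] w 65.6
```

Call:
arm_command(
  motion=[
    [[-1.5,0,0],[0,0,0],0],
    [[-1.5,0,0],[0,0,0],0],
    [[-1.5,0,0],[0,0,0],0],
    [[-1.5,0,0],[0,0,0],0],
    [[0,0,0],[0,0,0],0],
    [[0,0,0],[0,0,0],0],
  ],
)

```text
t: 14.57
eef_pos: [0.453, 0.1182, 0.1313]
ee_rot: [-2.88, 0.001, -1.739]
force: [-5.7, -9.0, 16.1]
width: 0.0655
```

```bash
python3 -c "from h import *;rep()"
```

```text
t 14.57 slope x,y,h mm [ 3.6  6.8 -0.9] rpy [-1.6502e+02  6.0000e-02 -9.9630e+01] F slope [-0.  -9.7 16.7] M tool [-0.82  3.55  0.02] w 65.5
```

Call:
arm_command(
  motion=[
    [[2,0,0],[0,0,0],0],
    [[1,0,0.3],[0,0,0],0],
    [[0,0,0],[0,0,0],0],
    [[0,0,0],[0,0,0],0],
  ],
)

```text
t: 14.9
eef_pos: [0.4532, 0.1179, 0.1314]
ee_rot: [-2.879, 0.006, -1.737]
force: [-15.0, 4.1, 14.3]
width: 0.0658
```

```bash
python3 -c "from h import *;rep()"
```

```text
t 14.9 slope x,y,h mm [ 3.8  6.5 -0.8] rpy [-164.96    0.36  -99.52] F slope [-11.2   1.9  17.8] M tool [-5.14 -0.45  0.16] w 65.8
```

Call:
arm_command(
  motion=[
    [[0,0.7,0],[0,0,0],0],
    [[0,0.7,0],[0,0,0],0],
    [[0,0,0],[0,0,0],0],
    [[0,0,0],[0,0,0],0],
  ],
)

```text
t: 15.23
eef_pos: [0.4526, 0.1181, 0.1313]
ee_rot: [-2.878, 0.006, -1.736]
force: [-1.7, -1.2, 8.8]
width: 0.0655
```

```bash
python3 -c "from h import *;rep()"
```

```text
t 15.23 slope x,y,h mm [ 3.2  6.7 -0.8] rpy [-164.92    0.33  -99.49] F slope [ 0.9 -1.5  8.9] M tool [-0.57  0.53  0.01] w 65.5
```

Call:
arm_command(
  motion=[
    [[0,0.8,0.4],[0,0,0],0],
    [[0,0.7,0.4],[0,0,0],0],
    [[0,0,0],[0,0,0],0],
    [[0,0,0],[0,0,0],0],
  ],
)

```text
t: 15.57
eef_pos: [0.4522, 0.1184, 0.1312]
ee_rot: [-2.877, 0.006, -1.736]
force: [0.5, -5.5, 15.4]
width: 0.0656
```

```bash
python3 -c "from h import *;rep()"
```

```text
t 15.57 slope x,y,h mm [ 2.7  6.9 -0.8] rpy [-164.82    0.33  -99.48] F slope [ 5.2 -5.4 14.5] M tool [ 1.73  2.09 -0.13] w 65.6
```

Call:
arm_command(
  motion=[
    [[0.5,-0.8,0],[0,0,0],0],
    [[0,0,0],[0,0,0],0],
    [[0,0,0],[0,0,0],0.78],
    [[0,0,0],[0,0,0],0.8],
    [[0,0,0],[0,0,0],0.85],
    [[0,0,0],[0,0,0],1],
    [[0,0,0],[0,0,0],1],
    [[0,0,0],[0,0,0],1],
    [[0,0,0],[0,0,0],1],
  ],
)

```text
t: 16.32
eef_pos: [0.4512, 0.1175, 0.1292]
ee_rot: [-2.88, 0.005, -1.737]
force: [-0.9, 0.9, -0.4]
width: 0.0872
```

```bash
python3 -c "from h import *;rep();print(np.degrees(arm.get_state()['q']).round(1))"
```

```text
t 16.32 slope x,y,h mm [ 1.4  5.8 -2.5] rpy [-165.02    0.29  -99.5 ] F slope [-1.1  0.8 -0.1] M tool [-0.95 -0.05  0.06] w 87.2
[ 46.9   0.3 -53.8  25.4 -29.7 -77.9]
```

Call:
arm_command(
  motion=[
    [[0,0,-5],[0,0,0],1],
    [[0,0,-10],[0,0,0],1],
    [[0,0,-15],[0,0,0],1],
    [[0,0,-20],[0,0,0],1],
    [[0,0,-20],[0,0,0],1],
    [[0,0,-20],[0,0,0],1],
    [[0,0,-20],[-5,0,0],0],
    [[0,0,-20],[-5,0,0],0],
    [[0,0,-15],[-5,0,0],0],
    [[35,0,0],[0,0,0],0],
    [[40,0,0],[0,0,0],0],
    [[40,0,0],[0,0,0],0],
    [[40,0,0],[0,0,0],0],
    [[40,0,0],[0,0,0],0],
    [[30,0,0],[0,0,0],0],
    [[0,0,0],[0,0,0],0],
  ],
)

```text
t: 17.65
eef_pos: [0.3795, -0.1031, 0.2693]
ee_rot: [3.141, 0.005, -1.74]
force: [-0.1, 0.5, 0.3]
width: 0.0263
```

Run:
```python
from h import *
rep(); print(arm.get_state()['eef_pos'])
for n in ('top','side'):
    f=arm.grab_frame(n); cv2.imwrite(f'pics/{n}4.png',f[:,:,::-1])
a=cv2.imread('pics/top4.png')[160:265,180:290]; b=cv2.imread('pics/side4.png')[195:300,210:320]
o=np.zeros((600,800,3),np.uint8)
for im,x in((a,0),(b,400)):
    c=cv2.resize(im,None,fx=3.6,fy=3.6,interpolation=2)
    for i in range(0,110,10): cv2.line(c,(int(i*3.6),0),(int(i*3.6),8),(0,255,255),1); cv2.line(c,(0,int(i*3.6)),(8,int(i*3.6)),(0,255,255),1)
    o[:c.shape[0],x:x+c.shape[1]]=c
cv2.imwrite('pics/z8.png',o[:380])
t=R.from_euler('y',-np.radians(15))
for h in (0,.007):
    C=np.array([np.array([-.0126,.0046,.0757])+t.apply([x,y,.06+h]) for x,y in((.033,.095),(-.033,.095),(.033,-.095),(-.033,-.095))]); print(h,proj('top',cr(C)).round(1).tolist(),proj('side',cr(C)).round(1).tolist())
```

```text
t 17.65 slope x,y,h mm [   0.7 -222.9  142.7] rpy [179.97   0.31 -99.71] F slope [-0.1  0.5  0.3] M tool [-0.14 -0.07 -0.04] w 26.3
[ 0.37954944 -0.10307796  0.26928515]
0 [[193.8, 214.3], [190.8, 240.1], [270.9, 227.0], [266.8, 252.6]] [[246.3, 256.7], [264.7, 272.5], [291.0, 221.4], [308.4, 235.2]]
0.007 [[193.1, 215.0], [190.1, 240.9], [270.8, 227.7], [266.7, 253.5]] [[246.7, 255.2], [265.2, 271.0], [291.5, 219.9], [309.0, 233.7]]
```

View pics/z8.png

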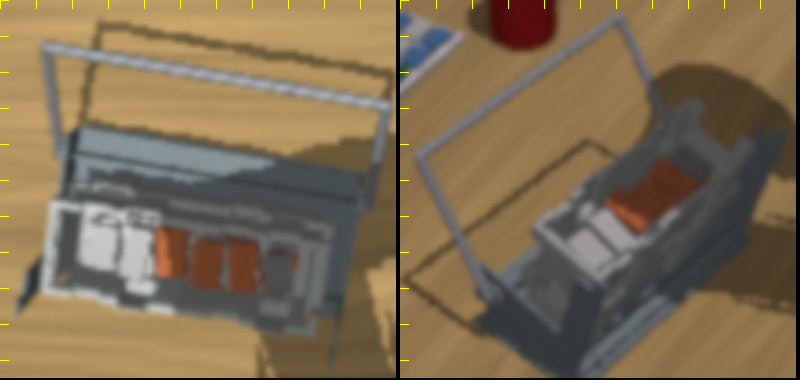

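```bash
sed -i 's/^CYAW=.*/CYAW=np.radians(-8.5); CO=np.array([.4815,.1070,0])/' h.py
python3 - <<'E'
from h import *
p=cr([.138,0,.269]); print(p); delta(p,np.radians([180,0,-98.5]))
print(proj('top',cr([.033+.068,0,.161])),uncr([.578,.092,.161]))
E
```

```text
[0.61798419 0.0866023  0.269     ]
t 17.75 pos [ 0.3807 -0.1005  0.2693] rpy [-180.      0.35  -99.67] F [-0.3  1.3  1.1] w 0.0183 q6 -0.41
rot first [-0.    0.35 -1.17]  shift now [-224.3 -202.4    1.6]  shift after rot [-220.1 -207.     0.3]
[[240.3012982  179.39081586]] [ 0.09765717 -0.00057163  0.161     ]
```

Call:
arm_command(
  motion=[
    [[0,0,0],[0,0.3,-1.2],0],
    [[-10,-9,0],[0,0,0],0],
    [[-20,-19,0],[0,0,0],0],
    [[-24,-22.5,0],[0,0,0],0],
    [[-24,-22.5,0],[0,0,0],0],
    [[-24,-22.5,0],[0,0,0],0],
    [[-24,-22.5,0],[0,0,0],0],
    [[-24,-22.5,0],[0,0,0],0],
    [[-24,-22.5,0],[0,0,0],0],
    [[-24,-22.5,0],[0,0,0],0],
    [[-15,-15,0],[0,0,0],0],
    [[-7,-6,0],[0,0,0],0],
    [[0,0,0],[0,0,0],0],
    [[0,0,0],[0,0,0],0],
  ],
)

```text
t: 18.92
eef_pos: [0.617, 0.0898, 0.2682]
ee_rot: [3.14, -0.001, -1.713]
force: [-0.9, 0.6, 0.1]
width: 0.0004
```

Run:
```python
from h import *
delta(cr([.138,0,.168]),np.radians([180,0,-98.5]))
```

```text
t 18.92 pos [0.617  0.0898 0.2682] rpy [ 1.7992e+02 -3.0000e-02 -9.8170e+01] F [-0.9  0.6  0.1] w 0.0004 q6 -0.6
rot first [ 0.08 -0.03  0.33]  shift now [  3.   -1.6 100.2]  shift after rot [  3.   -1.5 100.2]
```

Call:
arm_command(
  motion=[
    [[3,-1.5,15],[0,0,0.3],0],
    [[0,0,20],[0,0,0],0],
    [[0,0,20],[0,0,0],0],
    [[0,0,20],[0,0,0],0],
    [[0,0,14],[0,0,0],0],
    [[0,0,5],[0,0,0],0],
    [[0,0,0],[0,0,0],0],
    [[0,6,-1],[0,0,0],0],
    [[0,6,-1],[0,0,0],0],
    [[0,7.5,-4],[0,0,0],0],
    [[0,7.5,-4],[0,0,0],0],
    [[0,0,0],[0,0,0],0],
  ],
)

```text
t: 19.92
eef_pos: [0.591, 0.0895, 0.1873]
ee_rot: [-3.139, 0.002, -1.72]
force: [0.4, 1.1, 1.1]
width: 0.0005
```

```bash
python3 -c "
from h import *
s=arm.get_state();print(uncr(s['eef_pos']),s['force'],s['moment'])
f=arm.grab_frame('side'); g=arm.grab_frame('top'); cv2.imwrite('pics/side5.png',f[:,:,::-1]); cv2.imwrite('pics/top5.png',g[:,:,::-1])
"
```

```text
[ 0.11086296 -0.00111317  0.18728981] [0.403324   1.09896518 1.12192014] [0.09219362 0.10117856 0.00070239]
```

```bash
python3 -c "
import cv2,numpy as np
a=cv2.imread('pics/top5.png')[155:225,180:300]; b=cv2.imread('pics/side5.png')[170:270,205:305]
o=np.zeros((400,800,3),np.uint8); o[:233,:400]=cv2.resize(a,(400,233),interpolation=2); o[:,400:]=cv2.resize(b,(400,400),interpolation=2); cv2.imwrite('pics/z9.png',o)"
```

```text
(no output)
```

View pics/z9.png

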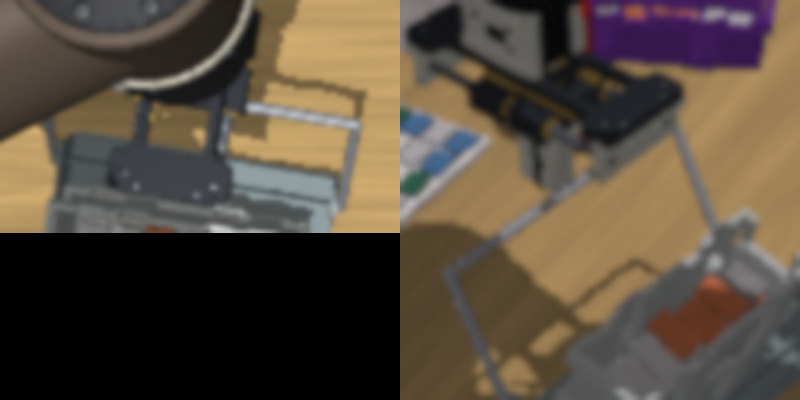

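Call:
arm_command(
  motion=[
    [[0,-1,6],[0,0,0],0],
    [[0,9.4,-3],[0,0,0],0],
    [[0,9.4,-3],[0,0,0],0],
    [[0,9.4,-3],[0,0,0],0],
    [[0,10.9,-1.5],[0,0,0],0],
    [[0,10.9,-1.5],[0,0,0],0],
    [[0,10.9,-1.5],[0,0,0],0],
    [[0,11,1],[0,0,0],0],
    [[0,11,1],[0,0,0],0],
    [[0,0,0],[0,0,0],0],
    [[0,0,0],[0,0,0],0],
  ],
)

```text
t: 20.93
eef_pos: [0.5097, 0.1015, 0.1906]
ee_rot: [3.141, 0.0, -1.72]
force: [1.3, 0.9, 0.8]
width: 0.0002
```

```bash
python3 -c "
from h import *
s=arm.get_state();print(s['t'],uncr(s['eef_pos']),s['force'],s['moment'])
f=arm.grab_frame('side'); g=arm.grab_frame('top'); cv2.imwrite('pics/side6.png',f[:,:,::-1]); cv2.imwrite('pics/top6.png',g[:,:,::-1])
a=g[155:245,170:300,::-1]; b=f[170:270,205:305,::-1]
o=np.zeros((400,800,3),np.uint8); o[:277,:400]=cv2.resize(a,(400,277),interpolation=2); o[:,400:]=cv2.resize(b,(400,400),interpolation=2); cv2.imwrite('pics/z10.png',o)"
```

```text
20.9333 [ 0.02875241 -0.00130922  0.19062232] [1.29890967 0.9431324  0.78944431] [ 0.02718801  0.03070532 -0.01253999]
```

View pics/z10.png

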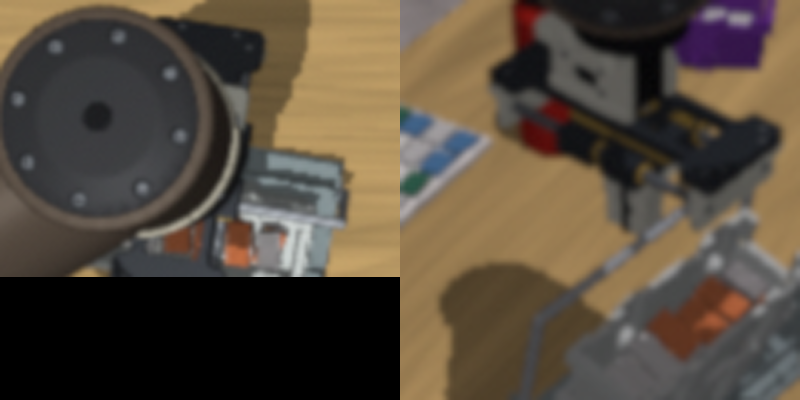

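Call:
arm_command(
  motion=[
    [[0,10.5,1.5],[0,0,0],0],
    [[0,10.5,2.5],[0,0,0],0],
    [[0,10,4],[0,0,0],0],
    [[0,10,4.5],[0,0,0],0],
    [[0,6.5,4],[0,0,0],0],
    [[0,6.5,4],[0,0,0],0],
    [[0,0,0],[0,0,0],0],
  ],
)

```text
t: 21.62
eef_pos: [0.4555, 0.1092, 0.1692]
ee_rot: [3.14, -0.001, -1.721]
force: [0.4, -0.2, -0.2]
width: 0.0004
```

Call:
arm_command(
  motion=[
    [[0,6,4],[0,0,0],0],
    [[0,6,4],[0,0,0],0],
    [[0,0,0],[0,0,0],0],
    [[0,0,0],[0,0,0],0],
  ],
)

```text
t: 21.95
eef_pos: [0.4451, 0.1112, 0.1619]
ee_rot: [3.141, -0.0, -1.721]
force: [-0.4, 0.4, -1.1]
width: 0.0006
```

```bash
python3 -c "
from h import *
s=arm.get_state();print(s['t'],uncr(s['eef_pos']),s['force'],s['moment'])
f=arm.grab_frame('side'); g=arm.grab_frame('top'); cv2.imwrite('pics/side7.png',f[:,:,::-1]); cv2.imwrite('pics/top7.png',g[:,:,::-1])"
```

```text
21.95 [-0.03659411 -0.00122148  0.16190578] [-0.38982375  0.37148668 -1.06233836] [ 0.03364649  0.04769876 -0.02765912]
```

Call:
arm_command(
  motion=[
    [[0,-5,-2],[0,0,0],0],
    [[0,0,-12],[0,0,0],0],
    [[0,0,-12],[0,0,0],0],
    [[0,10,0],[0,0,0],0],
    [[0,10,0],[0,0,0],0],
    [[0,10,0],[0,0,0],0],
    [[0,0,5],[0,0,0],0],
    [[0,0,5],[0,0,0],0],
    [[0,0,4],[0,0,0],0],
    [[0,0,4],[0,0,0],0],
    [[0,0,0],[0,0,0],0],
    [[0,0,0],[0,0,0],0],
  ],
)

```text
t: 23.05
eef_pos: [0.4207, 0.1148, 0.1696]
ee_rot: [3.141, -0.001, -1.721]
force: [-0.1, 0.4, 0.4]
width: 0.0005
```

Call:
arm_command(
  motion=[
    [[0,0,2],[0,0,0],0],
    [[0,0,2],[0,0,0],0],
    [[0,0,0],[0,0,0],0],
    [[0,0,0],[0,0,0],0],
  ],
)

```text
t: 23.38
eef_pos: [0.4208, 0.1149, 0.166]
ee_rot: [3.141, 0.0, -1.721]
force: [0.0, 0.6, 0.4]
width: 0.0001
```

```bash
python3 -c "
from h import *
s=arm.get_state();print(s['t'],uncr(s['eef_pos']),s['force'],s['moment'])"
```

```text
23.3833 [-0.06124984 -0.0011574   0.16599768] [0.03955285 0.56675838 0.38089531] [0.03034006 0.04413891 0.0350653 ]
```

Call:
arm_command(
  motion=[
    [[0,0,1.5],[0,0,0],0],
    [[0,0,1.5],[0,0,0],0],
    [[0,0,0],[0,0,0],0],
    [[0,0,0],[0,0,0],0],
  ],
)

```text
t: 23.72
eef_pos: [0.4207, 0.1149, 0.163]
ee_rot: [3.142, 0.0, -1.721]
force: [-0.4, 1.0, 0.5]
width: 0.0002
```

Call:
arm_command(
  motion=[
    [[0,0,1],[0,0,0],0],
    [[0,0,1],[0,0,0],0],
    [[0,0,0],[0,0,0],0],
    [[0,0,0],[0,0,0],0],
  ],
)

```text
t: 24.05
eef_pos: [0.4208, 0.115, 0.161]
ee_rot: [3.142, 0.0, -1.721]
force: [0.1, -1.1, 0.1]
width: 0.0005
```

Call:
arm_command(
  motion=[
    [[0,0,1],[0,0,0],0],
    [[0,0,0.5],[0,0,0],0],
    [[0,0,0],[0,0,0],0],
    [[0,0,0],[0,0,0],0],
  ],
)

```text
t: 24.38
eef_pos: [0.4208, 0.115, 0.1596]
ee_rot: [3.142, 0.0, -1.721]
force: [-0.2, -0.1, 0.7]
width: -0.0002
```

Call:
arm_command(
  motion=[
    [[0,0,1],[0,0,0],0],
    [[0,0,0.5],[0,0,0],0],
    [[0,0,0],[0,0,0],0],
    [[0,0,0],[0,0,0],0],
  ],
)

```text
t: 24.72
eef_pos: [0.4209, 0.115, 0.1592]
ee_rot: [-3.141, 0.0, -1.72]
force: [-6.1, -0.1, 13.6]
width: 0.0002
```

Call:
arm_command(
  motion=[
    [[0,0,1],[0,0,0],0],
    [[0,0,0.5],[0,0,0],0],
    [[0,0,0],[0,0,0],0],
    [[0,0,0],[0,0,0],0],
  ],
)

```text
t: 25.05
eef_pos: [0.421, 0.115, 0.1589]
ee_rot: [-3.14, 0.001, -1.72]
force: [-11.6, 0.1, 27.7]
width: 0.0005
```

Call:
arm_command(
  motion=[
    [[0,0,-3],[0,0,0],0],
    [[0,0,-10],[0,0,0],0],
    [[0,0,-20],[0,0,0],0],
    [[0,0,-30],[0,0,0],0],
    [[0,0,-30],[0,0,0],0],
    [[0,0,-20],[0,0,0],0],
    [[30,0,0],[0,0,0],0],
    [[40,0,0],[0,0,0],0],
    [[40,0,0],[0,0,0],0],
    [[40,0,0],[0,0,0],0],
    [[40,0,0],[0,0,0],0],
    [[30,0,0],[0,0,0],0],
    [[0,0,0],[0,0,0],0],
    [[0,0,0],[0,0,0],0],
  ],
)

```text
t: 26.22
eef_pos: [0.3873, -0.104, 0.2695]
ee_rot: [-3.142, 0.0, -1.725]
force: [0.1, -0.3, -0.4]
width: 0.0008
```

Run:
```python
from h import *
rep()
o=np.zeros((380,800,3),np.uint8)
for n,x,(u,v) in (('top',0,(180,160)),('side',400,(210,195))):
    f=arm.grab_frame(n)[:,:,::-1]; cv2.imwrite(f'pics/{n}8.png',f)
    c=cv2.resize(f[v:v+105,u:u+110],None,fx=3.6,fy=3.6,interpolation=2); o[:c.shape[0],x:x+c.shape[1]]=c
cv2.imwrite('pics/z11.png',o)
for z,x in ((.134,-.066),(.1385,-.0603)): print(proj('top',cr(np.array([[x,.115,z],[x,-.115,z]]))).round(1).tolist(),proj('side',cr(np.array([[x,.115,z],[x,-.115,z]]))).round(1).tolist())
```

```text
t 26.22 slope x,y,h mm [   5.4 -222.6  141.7] rpy [-1.800e+02  1.000e-02 -9.883e+01] F slope [ 0.  -0.2 -0.4] M tool [-0.08 -0.07 -0.02] w 0.8
[[183.7, 240.4], [276.6, 255.7]] [[261.6, 274.0], [314.5, 229.0]]
[[183.7, 238.1], [276.9, 253.5]] [[259.8, 271.7], [313.0, 226.9]]
```

View pics/z11.png

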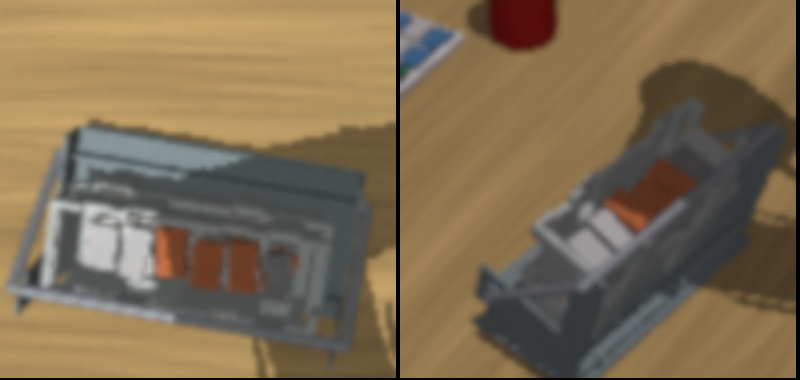

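```bash
python3 -c "from station import arm; print(arm.job_done())"
```

```text
the job is handed in; nothing more can be done
None
```

The tray is stacked end for end on the lower one, the bail is closed, and I handed the job in at about 26 s. `job_done` reports no verdict, so the result rests on the checks below.

**What I did:** I gripped the grey tray across its rim at 40 N and lifted it. I turned it about 154° so its scoop faces the cradle's −y, tilted it 15° and lowered it by feel. Once released, I pushed the bail over from behind with the shut fingers and pressed its bar down from above.

**Tray seating:**
- It came to a firm stop within about 1 mm of the stacked height. Resting on the rim would have been 7 mm too high.
- Small pushes along and across the slope met resistance within about 2 mm. This fits the feet being in the seats, though dragging on the lower tray could feel similar.
- The pictures after release agree with the seated height. I did not re-measure the tray after closing the bail, but it looks unmoved in the last picture.

**Bail:** The bar stopped firmly, with 14 N rising to 28 N. In the last top view its ends lie within about 0.7 px of the closed position.

**Disagreements:**
- My camera estimate of the cradle was about 3 mm off along its x, so I corrected it before setting the tray down.
- The held tray looked 1–2° yawed against the lower one. I took out 1.2° before lowering and did not confirm the remainder.

I viewed 12 pictures, two past the budget. I did not measure the flask, cup or knife again; no unexpected contact force showed, and only the flask was in the last close-up.

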